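# Level the mosaic setting bed

## Robot

A 6-joint arm with a two-finger parallel gripper is mounted at the origin on the work surface. World frame = base frame: x ahead of the robot, y to its left, z up, the work surface at z = 0. Lengths are in m, angles in degrees, forces in N, time in s.
With the tool pointing down it reaches from about 0.4 to 0.825 m from the base axis. Payload 7 kg.
Tool frame: the origin (TCP) lies on the centre line of the jaws, within the pads' length; the fingertips stand 11 mm ahead of it and the grasp point (between the pads) lies 8 mm behind it; z points along the fingers, y is the line along which they close (so a half turn about z gives the same grasp; the last joint's range is limited). The gripper opens to 88 mm and grips with 3 to 60 N. Pads are 19 mm wide; open, the fingers measure 130 mm over their backs; the gripper's body (78 mm by 193 mm) begins 47 mm behind the grasp point.
Start: joints at [-55.342, 20.546, 0.682, 0, -70.136, -16.507], TCP at [0.21, -0.641, 0.238] pointing down, gripper open.
Joint ranges: [-176.03, 176.03], [-82.01, 121.73], [-58.28, 71.71], [-173.87, 95.51], [-174.79, -0.11], [-173.66, 173.66]. Speed limits (degrees/s): [136.94, 136.94, 172.46, 180, 180, 180].

## Interface

Orientations are given as [roll, pitch, yaw] about the fixed x, y, z axes, in that order (R = Rz(yaw) Ry(pitch) Rx(roll)).
In Python, from plant import r, capture, camera_model, job gives the robot as it stands.
- The arm moves only by the tool drive_tool, never from a script. Its argument "increments" is a list that holds one entry, the list of rows, each a list of 5 numbers: the gripper's target within -1 to 1 (fully open at 1, half-way at 0, shut at -1), then the shift along the tool's x, y, z scaled (see below), then the turn about the tool's z scaled (see below). In form: [[[gripper, tx, ty, tz, roll], ...]]. A call has 1 to 5 rows; each row is the pose to reach, as a shift and turn from the pose commanded when the call began, along the tool's axes at that moment, turning the shorter way round; what a row does not reach only later rows make up. The controller multiplies each number of a shift by 120 mm and each number of a turn by 360 degrees. A row lasts 1/8 s, in which the tool goes at most 62.5 mm and 10.7 degrees, less where a joint would pass 70% of its speed; a pose out of reach is approached as far as the arm can. A call with a number of a shift or a turn outside -1 to 1 is refused whole. A call with a gripper value outside its range is refused whole. The fingers move at their own pace and stop on an object; "squeeze" is the grip in N (left out, the last holds). Time passes only in rows, so rows that repeat a pose let the fingers close. It gives the time, the measured TCP pose, the force, the opening and the grip force at its end, in the units of the state.
- r.get_state(): the state, without advancing time (a new reading comes with each control period).
- capture(name): name is "side" or "top" or "wrist"; returns the picture (384x512x3 uint8, red, green, blue); there is no depth.
- camera_model(name): a dict with "camera_matrix" (3x3 intrinsics, pixels), "rvec" (rotation vector, rad) and "tvec" (3), from world to camera coordinates, as OpenCV has them. Camera axes: x right, y down, z forward; pixel columns grow to the right and rows downward; lengths in m; the calibration is good to about 2 mm. The wrist camera is an equidistant fisheye: a pixel r from the principal point sees the ray r / f radians off the axis. A picture is of the moment at which its call begins: read the wrist's pose just before it. camera_model takes no time and is no camera call; for the wrist camera it gives the pose at the moment of the call.
- job.close_job(): hands the job in; it is judged then, once.
The state is a dict: "time_s": time; "joints": joint angles; "qd": joint speeds; "joint_torque": joint torques, N m; "tcp_pos": TCP position; "eef_rot": TCP orientation; "contact_force": force on the tool from outside, world axes, zero at the start; "moment": the same for the moment, N m; "gripper_width": finger opening in m; "gripper_force": force on a finger pad.
Only numpy, scipy, OpenCV 4.12 (cv2) and the standard library are available. Lean on these libraries where they do the work, as an engineer would, in place of code of your own. Each camera call takes 0.05 s, during which the arm holds its last target. There are 200 camera calls.

## Task

The marble setting bed must be dead level before a mosaic panel is backed on it: take the spirit level from the bench and lay it gently on the middle of the slab, lengthwise, and let go of it. Then turn the knob of the bed's screw foot until the bubble stands centred between the two lines of the vial, and last press the level firmly down on the slab from above with about one kilogram's weight, the bubble still between the lines: finish while pressing, with the fingers still on the level. Leave the tiles, tools and vessels round about where they are.

Things in the scene. Friction and masses are not known exactly. Their poses are not given: they have to be found in the camera images.
- level_center (a point): Centre of the spirit level, 22 mm above its base: a bare aluminium box bar 220 mm long (x axis), 26 wide (y), 44 high (z up), about 0.4 kg, lying on its base on the bench. Amid its top edge a 68 mm window holds a yellow-green glass vial along x, 60 mm long, between thin rails; the solid top more than 36 mm from the centre along x is the place to press.
- bubble (a joint): Place (m) of the pale bubble (22 x 11 mm) along the level's own x axis, 0 = centred in the vial. It moves towards the level's higher end, 1 mm per milliradian of tilt, up to 19 mm, and takes about 1 s to settle. The inner edges of the two black lines are 13.5 mm from the middle, so it stays between them up to 2.5 mm off centre.
- slab_center (a point): Middle of the top face of the bed's marble slab, 290 x 180 mm in a grey steel frame (300 x 190, top 4 mm lower), about 66 mm above the bench. x runs lengthwise to the screw foot, z is normal to the face. The bed is fixed on the bench; the screw-foot end starts 2 to 4 mm too low. Pressing the level with 10 N moves the bubble less than 1 mm.
- knob_grip (a point): Round fluted black knob on the screw foot's upright spindle, 205 mm from the slab's middle: 43 mm across, 80 to 108 mm above the bench; point on its axis, 94 mm up. Clockwise seen from above raises that end of the bed, 8 mm a turn (bubble about 4 mm per radian); it needs 1.5 to 3 rad at the start, stays at its height and where it is left, and takes 0.12 N m.
- slab: The slab with its frame: the part of the bed that tilts, on a pivot over its two fixed feet, 115 mm from the slab's middle on the side away from the screw foot. Its origin lies on the pivot axis, 37 mm above the bench.
- level: The whole spirit level; its origin is the centre of its underside.
- tile_pile: Bystander: a pile of three 100 mm square glazed tiles, 33 mm high; origin at the centre of its underside.
- star_tile: Bystander: a single 100 mm square glazed tile, 12 mm thick.
- octagon: Bystander: an eight-sided cream tile, 90 mm across, 13 mm thick.
- chip_hammer: Bystander: a tile-chipping hammer with a wooden handle and double steel head, 215 mm long, about 35 mm high.
- batten: Bystander: a flat wooden batten, 320 x 32 x 12 mm.
- tumbler: Bystander: a glass tumbler, 68 mm across, 90 mm high.
- glaze_jar: Bystander: a lidded glass jar, 68 mm across, 85 mm high.
Things that resemble listed ones, but are neither listed nor needed, are in the scene too. Of the things shaped like the level, the aluminium one is meant.

How it is judged (in metres and radians):
On the way, in this order (a step that is already met when the one before it is completed fails the run):
1. the level lies flat and lengthwise on the middle of the slab, let go (z of level_center in the frame of slab_center between 0.0195 and 0.0245 m and x of level_center in the frame of slab_center between -0.035 and 0.035 m and y of level_center in the frame of slab_center between -0.04 and 0.04 m and angle between the x axis of level_center and the x axis of slab_center, either way round below 0.15 rad and angle between level_center's own z axis and vertical below 0.05 rad and contact force between the fingers and level below 0.1 N), for 0.3 s.
2. the screw foot has been turned until the slab is level and the bubble stands between the lines (value of joint bubble between -0.0025 and 0.0025 m and angle between slab_center's own z axis and vertical below 0.004 rad and contact force between level and slab above 1 N), for 0.5 s.
At the end, for the whole second after the job is handed in: Finishes while holding: fingers still press the level (over 4 N), which bears on the slab with 8 to 30 N in all; bubble within 2.5 mm of centre, slab within 4 mrad of level; level flat on the slab, lengthwise within 0.15 rad, centred within 35 mm along and 40 mm across, still (value of joint bubble between -0.0025 and 0.0025 m and angle between slab_center's own z axis and vertical below 0.004 rad and z of level_center in the frame of slab_center between 0.019 and 0.0245 m and x of level_center in the frame of slab_center between -0.035 and 0.035 m and y of level_center in the frame of slab_center between -0.04 and 0.04 m and angle between the x axis of level_center and the x axis of slab_center, either way round below 0.15 rad and angle between level_center's own z axis and vertical below 0.05 rad and contact force between the fingers and level above 4 N and contact force between level and slab between 8 and 30 N and linear speed of level below 0.01 m/s); the arm keeps its last pose, push and grip.
It fails at once if the level is dropped: let go in the air more than 10 mm above the slab (contact force between the fingers and level below 0.05 N and z of level_center in the frame of slab_center above 0.034 m).
It fails at once if the level is slammed down: it reaches the slab faster than 0.5 m/s (linear speed of level above 0.5 m/s and horizontal distance between level_center and slab_center below 0.12 m and z of level_center in the frame of slab_center between 0.018 and 0.03 m).
It fails at once if a bystander is shoved out of its place (more than 30 mm) (distance of any of tile_pile, star_tile, octagon, chip_hammer, batten, tumbler, glaze_jar from where it was at the start of the episode above 0.03 m).
It also fails if it takes over 72 s, if anything falls off the work surface, if the arm or the gripper's body presses on something with over 40 N, if the wrist force passes 120 N, or if a joint passes its speed limit or range.

## Working session

There is one attempt and no reset: what is moved stays moved. The work goes in short steps, Python scripts to look and compute and a tool call to move; the robot and the scene stay as the last step left them, time stands still between calls to the robot, and variables do not carry over. Pictures are saved under pics/ and viewed, at most 10 in all, crops included, and the job is handed in when it is done.

Besides the shell and the picture viewer there is one more tool, called after "Call:" as name([rows], argument=value, ...), one row to a line, values as JSON. drive_tool: Moves the arm, as the interface text tells. Its arguments: {"type":"object","properties":{"increments":{"type":"array"},"squeeze":{"type":"number"}},"required":["increments"]}

```bash
mkdir -p pics; python3 - <<'E'
from plant import r,capture,camera_model
import cv2,numpy as np
s=r.get_state();print(s)
for n in("top","side"):
    im=capture(n);cv2.imwrite(f"pics/{n}0.png",im[:,:,::-1]);m=camera_model(n)
    print(n,m)
    cv2.imwrite(f"pics/{n}0b.png",cv2.resize(im[:,:,::-1],(800,600),interpolation=cv2.INTER_CUBIC))
E
```

```text
{'time_s': 0.0, 'joints': array([-5.53412637e+01,  2.05904670e+01,  6.32919316e-01, -1.91164719e-02,
       -7.01353209e+01, -1.65066264e+01]), 'qd': array([ 0.07158388, -0.00532014,  0.00316712,  0.07064587, -0.01554065,
       -0.0075324 ]), 'joint_torque': array([ 2.50460238e-03, -5.82711482e+01,  2.93062466e+01,  6.99718729e+00,
        6.91790512e-03, -9.12208907e-05]), 'tcp_pos': array([ 0.21010828, -0.64096771,  0.23663026]), 'eef_rot': array([ 1.79905853e+02, -9.15876075e-03, -1.61854393e+02]), 'contact_force': array([0.74078519, 0.01348137, 0.54455954]), 'moment': array([-0.02987725,  0.01270358,  0.04620732]), 'gripper_force': 0.0, 'gripper_width': 0.08744419202944619}
top {'camera_matrix': array([[349.06680195,   0.        , 253.74949695],
       [  0.        , 349.06680195, 191.40027971],
       [  0.        ,   0.        ,   1.        ]]), 'rvec': array([ 2.17423064, -2.04746957,  0.20213571]), 'tvec': array([-0.04769327,  0.54649781,  0.93385148])}
side {'camera_matrix': array([[417.74816925,   0.        , 243.10876807],
       [  0.        , 417.74816925, 197.12330875],
       [  0.        ,   0.        ,   1.        ]]), 'rvec': array([ 0.53442463, -2.63941778,  1.22928542]), 'tvec': array([0.4795698 , 0.21085331, 1.00718766])}
```

View pics/top0b.png

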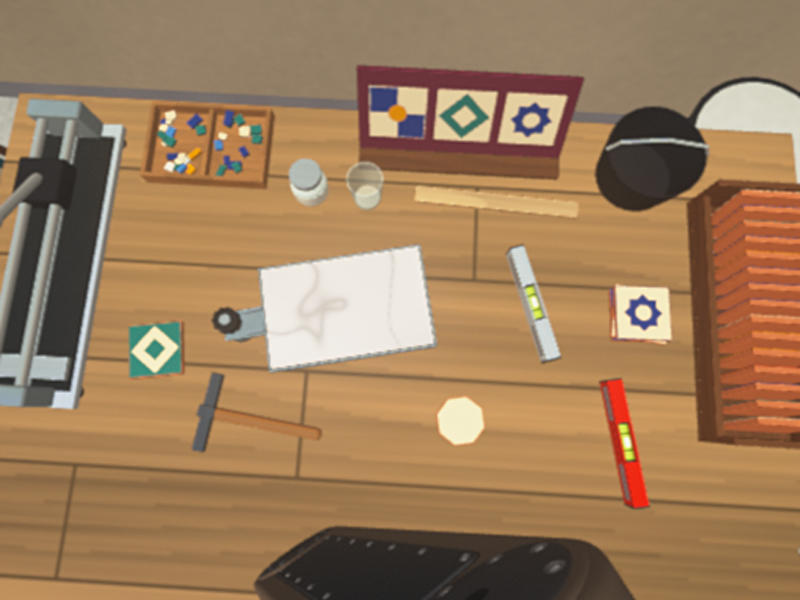

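View pics/side0b.png

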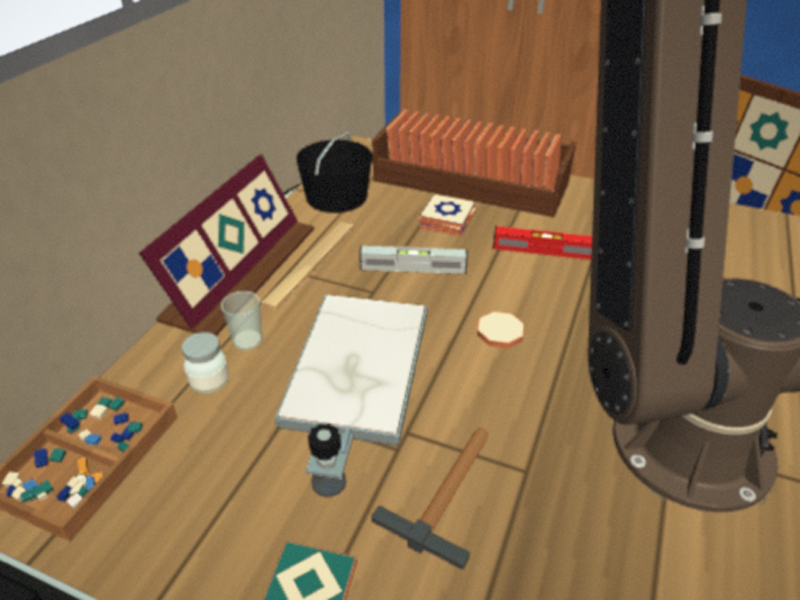

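Candidates shaped like the level: the grey bar at top-view (533,303) and the red bar at (625,440), in the 800x600 view. The grey one is bare aluminium, so it fits. I'll confirm it in a crop and locate everything.

```bash
cat > h.py <<'E'
import cv2,numpy as np
from plant import r,capture,camera_model
def ray(m,uv,fish=False):
    K=np.array(m["camera_matrix"]);R=cv2.Rodrigues(np.array(m["rvec"]))[0];t=np.array(m["tvec"])
    p=np.array([(uv[0]-K[0,2])/K[0,0],(uv[1]-K[1,2])/K[1,1]])
    if fish:
        th=np.hypot(*p);d=np.r_[p/max(th,1e-9)*np.sin(th),np.cos(th)]
    else: d=np.r_[p,1]
    return -R.T@t,R.T@d
def onz(m,uv,z,fish=False):
    c,d=ray(m,uv,fish);return c+d*(z-c[2])/d[2]
def proj(m,X,fish=False):
    K=np.array(m["camera_matrix"]);R=cv2.Rodrigues(np.array(m["rvec"]))[0];t=np.array(m["tvec"])
    c=R@np.array(X)+t
    if not fish:
        return K[:2,:2]@(c[:2]/c[2])+K[:2,2]
    n=np.hypot(c[0],c[1]);th=np.arctan2(n,c[2]);return K[:2,:2]@(c[:2]/n*th)+K[:2,2]
E
python3 - <<'E'
from h import *
m=camera_model("top");k=.64
P=lambda u,v,z:np.round(onz(m,(u*k,v*k),z),4)
for n,u,v,z in [("lev a",515,248,.044),("lev b",550,359,.044),("vial",534,303,.044),("knob",227,319,.108),("s1",261,269,.066),("s2",419,247,.066),("s3",435,345,.066),("s4",270,370,.066),("jar",306,170,.085),("tumbler",365,175,.09),("octagon",460,420,.013),("pile",640,313,.033),("star",156,348,.012),("hamA",215,375,.03),("hamB",200,450,.03),("ham end",320,434,.02)]: print(n,P(u,v,z))
im=cv2.imread("pics/top0.png")[145:340,310:430]
cv2.imwrite("pics/crop.png",cv2.resize(im,None,fx=3,fy=3,interpolation=cv2.INTER_CUBIC))
E
```

```text
lev a [ 0.6609 -0.2297  0.044 ]
lev b [ 0.4576 -0.2958  0.044 ]
vial [ 0.5582 -0.2661  0.044 ]
knob [0.4858 0.2703 0.108 ]
s1 [0.587  0.2337 0.066 ]
s2 [ 0.6455 -0.0502  0.066 ]
s3 [ 0.4678 -0.0877  0.066 ]
s4 [0.4067 0.198  0.066 ]
jar [0.775  0.1661 0.085 ]
tumbler [0.7693 0.0562 0.09  ]
octagon [ 0.3409 -0.1423  0.013 ]
pile [ 0.5534 -0.4636  0.033 ]
star [0.4375 0.4272 0.012 ]
hamA [0.3938 0.3051 0.03  ]
hamB [0.2618 0.3149 0.03  ]
ham end [0.3014 0.1075 0.02  ]
```

View pics/crop.png

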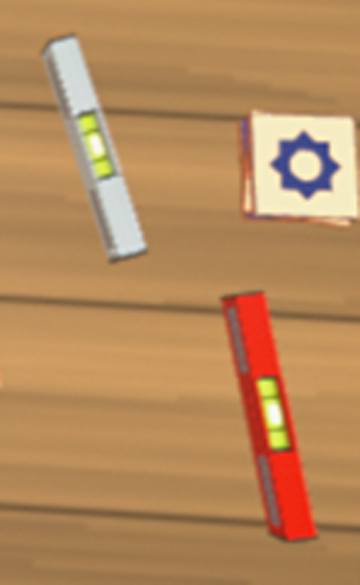

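The crop confirms it: the aluminium bar's vial is at crop (95,145), and the red bar is the decoy. Moving above the aluminium one.

Call:
drive_tool([
  [[1,-0.936,0.522,0,0],[1,-0.936,0.522,0,0],[1,-0.936,0.522,0,0]],
], squeeze=25)

```text
time_s: 0.48
tcp_pos: [0.2997, -0.5443, 0.2376]
eef_rot: [180.0, 0.0, -161.6]
contact_force: [0.0, -0.2, -0.7]
gripper_width: 0.0878
gripper_force: 0.0
```

Call:
drive_tool([
  [[1,-0.936,0.522,0,0],[1,-0.936,0.522,0,0],[1,-0.936,0.522,0,0]],
])

```text
time_s: 0.85
tcp_pos: [0.3867, -0.4503, 0.2375]
eef_rot: [180.0, 0.0, -161.6]
contact_force: [-0.5, -0.5, -0.6]
gripper_width: 0.0877
gripper_force: 0.0
```

Call:
drive_tool([
  [[1,-0.936,0.522,0,0],[1,-0.936,0.522,0,0],[1,-0.936,0.522,0,0]],
])

```text
time_s: 1.23
tcp_pos: [0.4737, -0.3562, 0.2372]
eef_rot: [180.0, -0.0, -161.7]
contact_force: [-0.7, 0.0, 0.6]
gripper_width: 0.0878
gripper_force: 0.0
```

Call:
drive_tool([
  [[1,-0.936,0.522,0,0],[1,-0.936,0.522,0.5,0],[1,-0.936,0.522,0.5,0],[1,-0.936,0.522,0.5,0],[1,-0.936,0.522,0.5,0]],
])

```text
time_s: 1.85
tcp_pos: [0.5588, -0.2647, 0.1782]
eef_rot: [-180.0, 0.0, -161.9]
contact_force: [-0.4, -0.3, 0.3]
gripper_width: 0.088
gripper_force: 0.0
```

```bash
python3 - <<'E'
from h import *
s=r.get_state();print(s["time_s"],s["tcp_pos"],s["eef_rot"])
m=camera_model("wrist");im=capture("wrist")[:,:,::-1].copy()
np.save("w1.npy",im);print(m)
for X in [(.6609,-.2297,.044),(.4576,-.2958,.044),(.559,-.263,.044)]:
    print(np.round(proj(m,X,True)*1.5,1))
cv2.imwrite("pics/w1.png",cv2.resize(im,None,fx=1.5,fy=1.5,interpolation=cv2.INTER_CUBIC))
E
```

```text
1.85 [ 0.55876884 -0.26471999  0.17821225] [-1.79965237e+02  2.71294392e-03 -1.61894353e+02]
{'camera_matrix': array([[297.31863964,   0.        , 259.89191699],
       [  0.        , 297.31863964, 193.66203875],
       [  0.        ,   0.        ,   1.        ]]), 'rvec': array([-1.7488376 , -2.41067246, -0.30498237]), 'tvec': array([ 0.42560345, -0.45184493,  0.22009647])}
[392.7 425.1]
[393.7 116. ]
[393.1 282.3]
```

View pics/w1.png

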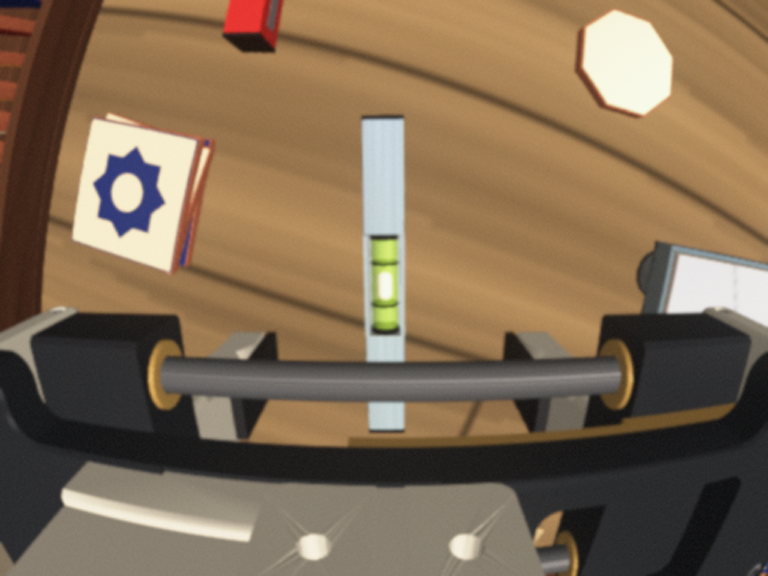

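The wrist view shows the bar centred at about (385,285), with its ends at (383,116) and (387,431). I'll convert that to a position.

```bash
python3 - <<'E'
from h import *
m=camera_model("wrist")
a,b,c=[onz(m,(u/1.5,v/1.5),.044,True) for u,v in[(383,116),(387,431),(385,285)]]
print(a,b,c,(a+b)/2,np.degrees(np.arctan2(*(b-a)[1::-1])))
s=r.get_state();y=np.radians(s["eef_rot"][2]);d=(a+b)/2-s["tcp_pos"]
print("tool dx,dy",d[:2]@[np.cos(y),np.sin(y)],d[:2]@[np.sin(y),-np.cos(y)])
E
```

```text
[ 0.45978339 -0.30215095  0.044     ] [ 0.66762483 -0.23210795  0.044     ] [ 0.56261531 -0.26745846  0.044     ] [ 0.56370411 -0.26712945  0.044     ] 18.623923935621313
tool dx,dy -0.00385959454376452 -0.0037273697486103143
```

Call:
drive_tool([
  [[1,-0.03,-0.03,0.3,-0.001],[1,-0.03,-0.03,0.7,-0.001],[1,-0.03,-0.03,1,-0.001],[1,-0.03,-0.03,1,-0.001]],
])

```text
time_s: 2.4
tcp_pos: [0.5616, -0.2664, 0.056]
eef_rot: [179.9, -0.2, -161.6]
contact_force: [0.8, -0.8, 1.5]
gripper_width: 0.0878
gripper_force: 0.0
```

Call:
drive_tool([
  [[1,0,0,0.15,0],[1,0,0,0.3,0],[1,0,0,0.3,0],[-0.5,0,0,0.3,0],[-0.9,0,0,0.3,0]],
])

```text
time_s: 3.02
tcp_pos: [0.5642, -0.2657, 0.0223]
eef_rot: [-180.0, 0.1, -161.5]
contact_force: [-0.0, 0.0, 0.1]
gripper_width: 0.0732
gripper_force: 0.0
```

Call:
drive_tool([
  [[-0.9,0,0,0,0],[-0.9,0,0,0,0],[-0.9,0,0,0,0],[-0.9,0,0,0,0],[-0.9,0,0,0,0]],
])

```text
time_s: 3.65
tcp_pos: [0.5638, -0.2658, 0.0216]
eef_rot: [-180.0, 0.0, -161.5]
contact_force: [0.1, -0.7, 0.9]
gripper_width: 0.0258
gripper_force: 25.0
```

Call:
drive_tool([
  [[-0.9,0,0,-0.15,0],[-0.9,0,0,-0.5,0],[-0.9,0,0,-0.9,0],[-0.9,0,0,-1,0],[-0.9,0,0,-1,0]],
], squeeze=35)

```text
time_s: 4.28
tcp_pos: [0.5638, -0.2655, 0.1427]
eef_rot: [-180.0, 0.1, -161.5]
contact_force: [-0.2, 0.6, -4.2]
gripper_width: 0.0257
gripper_force: 35.0
```

Call:
drive_tool([
  [[-0.9,-0.05,0.25,0,0],[-0.9,-0.12,0.55,0,0],[-0.9,-0.2,0.925,0,0]],
])

```text
time_s: 4.65
tcp_pos: [0.5496, -0.152, 0.1394]
eef_rot: [179.9, -0.2, -161.6]
contact_force: [0.7, 0.4, -3.6]
gripper_width: 0.0257
gripper_force: 35.0
```

Call:
drive_tool([
  [[-0.9,-0.07,0.35,0,0],[-0.9,-0.15,0.7,0,0],[-0.9,-0.2,0.925,0,0]],
])

```text
time_s: 5.03
tcp_pos: [0.5371, -0.0384, 0.1397]
eef_rot: [180.0, -0.2, -161.4]
contact_force: [0.4, 0.5, -3.6]
gripper_width: 0.026
gripper_force: 35.0
```

Call:
drive_tool([
  [[-0.9,-0.07,0.35,0,0],[-0.9,-0.15,0.7,0,0],[-0.9,-0.2,0.925,0,0],[-0.9,-0.2,0.925,0,0]],
])

```text
time_s: 5.52
tcp_pos: [0.525, 0.0743, 0.1399]
eef_rot: [180.0, -0.2, -161.4]
contact_force: [0.2, 0.1, -3.1]
gripper_width: 0.0259
gripper_force: 35.0
```

Call:
drive_tool([
  [[-0.9,0,0,0,-0.02],[-0.9,0,0,0,-0.045],[-0.9,0,0,0,-0.07],[-0.9,0,0,0,-0.095],[-0.9,0,0,0,-0.117]],
])

```text
time_s: 6.15
tcp_pos: [0.5252, 0.072, 0.1401]
eef_rot: [179.9, -0.1, -119.1]
contact_force: [-0.6, 0.9, -2.6]
gripper_width: 0.0258
gripper_force: 35.0
```

Call:
drive_tool([
  [[-0.9,0,0,0,-0.025],[-0.9,0,0,0,-0.05],[-0.9,0,0,0,-0.08],[-0.9,0,0,0,-0.1],[-0.9,0,0,0,-0.115]],
])

```text
time_s: 6.78
tcp_pos: [0.5252, 0.0719, 0.14]
eef_rot: [179.8, -0.0, -77.8]
contact_force: [-0.7, -0.6, -2.4]
gripper_width: 0.0256
gripper_force: 35.0
```

```bash
python3 - <<'E'
from h import *
s=r.get_state();print(s)
m=camera_model("wrist");im=capture("wrist")[:,:,::-1].copy()
for X in [(.587,.2337,.066),(.6455,-.0502,.066),(.4678,-.0877,.066),(.4067,.198,.066),(.4858,.2703,.108)]:
    print(np.round(proj(m,X,True)*1.5,1))
cv2.imwrite("pics/w2.png",cv2.resize(im,None,fx=1.5,fy=1.5,interpolation=cv2.INTER_CUBIC))
E
```

```text
{'time_s': 6.775, 'joints': array([ 2.89961978e+01,  1.20754662e+01, -2.50688871e+01, -2.91842813e-02,
       -5.30326943e+01, -1.67949060e+01]), 'qd': array([ 4.67544460e-02,  6.04720314e-02,  4.04458108e-02, -3.01608246e-02,
       -1.14456724e-02,  4.20362455e+01]), 'joint_torque': array([ 8.00470792e-03, -4.36487925e+01,  2.60259408e+01,  6.42511770e+00,
        1.12908394e-03, -1.01585101e+00]), 'tcp_pos': array([0.5251601 , 0.071939  , 0.14003787]), 'eef_rot': array([ 1.79823779e+02, -2.88872758e-02, -7.78162500e+01]), 'contact_force': array([-0.65378549, -0.55455379, -2.40061696]), 'moment': array([0.00939889, 0.14657876, 0.00737389]), 'gripper_force': 34.99430224299431, 'gripper_width': 0.025582920565267214}
[250.9 512. ]
[214.3  40.7]
[562.2  41.7]
[521.3 515.6]
[385.3 616.6]
```

View pics/w2.png

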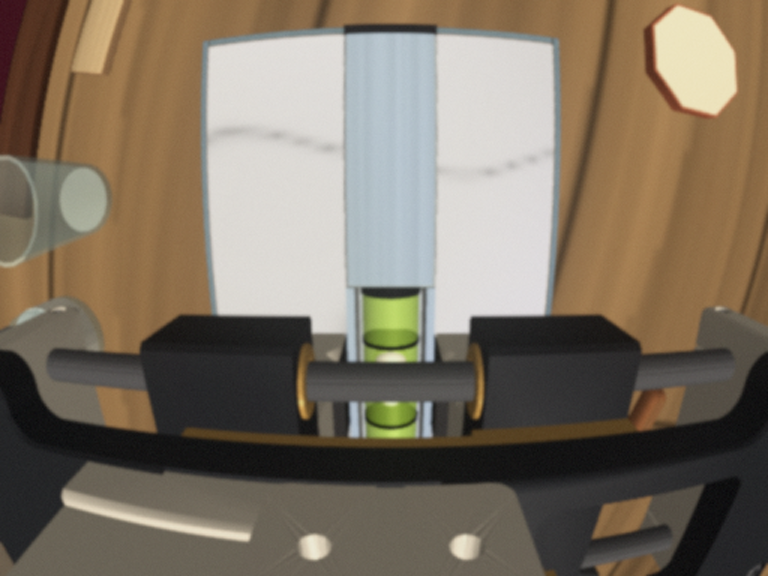

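The bar lines up with the slab: level axis at x≈390, slab edges at 204 and 560. Lowering.

Call:
drive_tool([
  [[-0.9,0,-0.02,0.1,0],[-0.9,0,-0.02,0.2,0],[-0.9,0,-0.02,0.3,0],[-0.9,0,-0.02,0.38,0],[-0.9,0,-0.02,0.4,0]],
])

```text
time_s: 7.45
tcp_pos: [0.5281, 0.0733, 0.0926]
eef_rot: [179.9, -0.0, -78.0]
contact_force: [0.1, -1.0, -3.2]
gripper_width: 0.0261
gripper_force: 35.0
```

Call:
drive_tool([
  [[-0.9,0,0,0.01,0],[-0.9,0,0,0.02,0],[-0.9,0,0,0.025,0],[-0.9,0,0,0.025,0]],
])

```text
time_s: 7.95
tcp_pos: [0.5286, 0.0735, 0.0907]
eef_rot: [-180.0, 0.0, -78.0]
contact_force: [0.8, 0.8, -2.9]
gripper_width: 0.0261
gripper_force: 35.0
```

Call:
drive_tool([
  [[-0.9,0,0,0.01,0],[-0.9,0,0,0.015,0],[-0.9,0,0,0.015,0]],
])

```text
time_s: 8.32
tcp_pos: [0.5285, 0.0735, 0.0887]
eef_rot: [180.0, -0.0, -78.0]
contact_force: [0.4, 1.3, -3.9]
gripper_width: 0.0258
gripper_force: 35.0
```

Call:
drive_tool([
  [[-0.9,0,0,0.01,0],[-0.9,0,0,0.015,0],[-0.9,0,0,0.015,0]],
])

```text
time_s: 8.7
tcp_pos: [0.5287, 0.0736, 0.0872]
eef_rot: [-180.0, -0.0, -78.0]
contact_force: [-1.6, 1.0, 1.0]
gripper_width: 0.0258
gripper_force: 35.0
```

Contact felt, so I release.

Call:
drive_tool([
  [[-0.3,0,0,0,0],[-0.1,0,0,0,0],[0.3,0,0,0,0],[1,0,0,0,0],[1,0,0,0,0]],
])

```text
time_s: 9.32
tcp_pos: [0.5286, 0.0735, 0.087]
eef_rot: [-180.0, 0.0, -78.0]
contact_force: [0.0, -0.1, -0.2]
gripper_width: 0.0636
gripper_force: 0.0
```

Call:
drive_tool([
  [[1,0,0,0,0],[1,0,0,0,0],[1,0,0,-0.4,0],[1,0,0,-0.7,0],[1,0,0,-0.9,0]],
])

```text
time_s: 9.95
tcp_pos: [0.529, 0.0736, 0.1969]
eef_rot: [-179.9, 0.0, -78.0]
contact_force: [0.0, -0.8, -0.8]
gripper_width: 0.088
gripper_force: 0.0
```

```bash
python3 - <<'E'
from h import *
s=r.get_state();print(s["time_s"],s["tcp_pos"],s["eef_rot"],s["gripper_width"])
im=capture("top")[:,:,::-1];m=camera_model("top");print(proj(m,(.527,.0735,.11)),proj(m,(.486,.270,.108)))
c=im[140:270,120:300];cv2.imwrite("pics/t1.png",cv2.resize(c,None,fx=4,fy=4,interpolation=cv2.INTER_CUBIC))
E
```

```text
9.95 [0.52901227 0.07364622 0.19690556] [-1.79886834e+02  2.16880615e-02 -7.79622470e+01] 0.08801506555433214
[220.17122976 193.187521  ] [145.4053714  204.10156461]
```

View pics/t1.png

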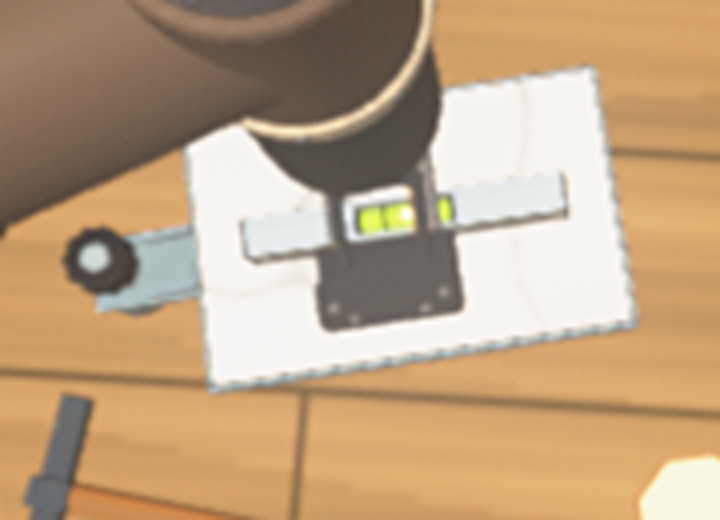

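The level lies on the slab and the bubble is off towards the end away from the knob. The knob is at crop (98,260), close to the estimate. Moving above it, keeping this yaw so the wrist camera sees the vial.

Call:
drive_tool([
  [[1,-0.3,0,0,0],[1,-0.84,0,0,0],[1,-0.84,0,0,0]],
])

```text
time_s: 10.38
tcp_pos: [0.507, 0.1751, 0.195]
eef_rot: [-180.0, 0.0, -77.8]
contact_force: [-0.1, -0.6, 0.0]
gripper_width: 0.0876
gripper_force: 0.0
```

Call:
drive_tool([
  [[1,-0.4,0,0,0],[1,-0.84,0,0.1,0],[1,-0.84,0,0.1,0],[1,-0.84,0,0.1,0]],
])

```text
time_s: 10.88
tcp_pos: [0.4864, 0.2702, 0.1826]
eef_rot: [180.0, -0.0, -77.9]
contact_force: [-0.2, -0.1, 1.7]
gripper_width: 0.0879
gripper_force: 0.0
```

```bash
python3 - <<'E'
from h import *
s=r.get_state();print(s["time_s"],s["tcp_pos"],s["eef_rot"],s["joints"])
m=camera_model("wrist");im=capture("wrist")[:,:,::-1].copy()
for X in [(.529,.0736,.105),(.486,.272,.108)]:
    print(np.round(proj(m,X,True)*1.5,1))
cv2.imwrite("pics/w3.png",cv2.resize(im,None,fx=1.5,fy=1.5,interpolation=cv2.INTER_CUBIC))
E
```

```text
10.875 [0.486403   0.27021225 0.18264417] [ 1.79957110e+02 -3.43474622e-02 -7.79409750e+01] [ 4.92183160e+01  1.19553096e+01 -1.88861102e+01  1.70689175e-03
 -5.92135091e+01 -3.71601782e+01]
[389.3 -61.1]
[390.6 312.3]
```

View pics/w3.png

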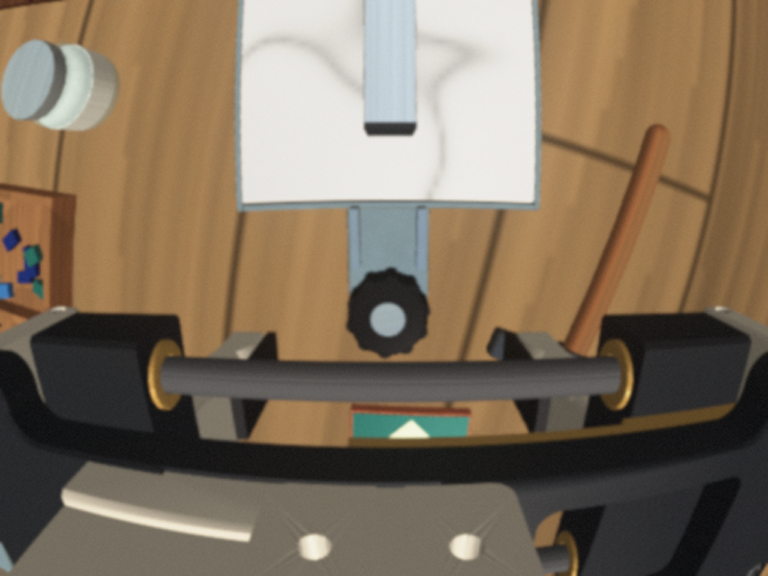

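Call:
drive_tool([
  [[1,-0.03,-0.005,0,-0.03],[1,-0.03,-0.005,0,-0.06],[1,-0.03,-0.005,0,-0.09],[1,-0.03,-0.005,0,-0.117],[1,-0.03,-0.005,0,-0.117]],
])

```text
time_s: 11.55
tcp_pos: [0.4868, 0.2732, 0.1833]
eef_rot: [-180.0, -0.0, -36.0]
contact_force: [-0.6, 1.1, 0.3]
gripper_width: 0.0875
gripper_force: 0.0
```

Call:
drive_tool([
  [[1,0,0,0,-0.03],[1,0,0,0,-0.06],[1,0,0,0,-0.09],[1,0,0,0,-0.117],[1,0,0,0,-0.117]],
])

```text
time_s: 12.18
tcp_pos: [0.4866, 0.2737, 0.1831]
eef_rot: [-180.0, -0.0, 6.0]
contact_force: [0.2, 0.5, -0.0]
gripper_width: 0.0879
gripper_force: 0.0
```

Call:
drive_tool([
  [[1,0,0,0,-0.03],[1,0,0,0,-0.06],[1,0,0,0,-0.09],[1,0,0,0,-0.117],[1,0,0,0,-0.117]],
])

```text
time_s: 12.8
tcp_pos: [0.4865, 0.274, 0.1831]
eef_rot: [180.0, -0.0, 48.0]
contact_force: [-0.1, 0.3, 0.7]
gripper_width: 0.0879
gripper_force: 0.0
```

```bash
cat > bub.py <<'E'
from h import *
def prof(name,c=(.5285,.0735),yaw=101.8,z=.107,fish=False,im=None,show=True):
    m=camera_model(name);im=capture(name) if im is None else im
    a=np.radians(yaw);u=np.array([np.cos(a),np.sin(a)])
    S=np.arange(-.045,.046,.003)
    P=np.array([proj(m,(*(np.array(c)+s*u),z),fish) for s in S]).astype(np.float32)
    v=cv2.remap(cv2.GaussianBlur(im,(3,3),0),P[None,:,0],P[None,:,1],cv2.INTER_LINEAR)[0]
    for s,p,q in zip(S,v,P):print(int(round(s*1e3)),p,np.round(q,1))
E
python3 - <<'E'
from bub import *
s=r.get_state();print(s["time_s"],s["tcp_pos"],s["eef_rot"],s["joints"])
prof("top");prof("side")
a=capture("top")[:,:,::-1][150:250,130:290];b=capture("side")[:,:,::-1][160:300,150:310]
cv2.imwrite("pics/tb.png",np.vstack([cv2.resize(x,None,fx=2.5,fy=2.5,interpolation=cv2.INTER_CUBIC) for x in(a,b)]))
E
```

```text
12.8 [0.48649782 0.27397482 0.18305224] [ 1.79999083e+02 -5.95554313e-03  4.79916125e+01] [ 4.94785191e+01  1.20773360e+01 -1.86667831e+01  1.24631528e-03
 -5.92499512e+01  8.85124562e+01]
-45 [221 226 225] [237.  190.5]
-42 [221 226 225] [235.9 190.6]
-39 [213 219 218] [234.8 190.8]
-36 [188 193 184] [233.6 190.9]
-33 [167 176 129] [232.5 191.1]
-30 [187 201  97] [231.4 191.3]
-27 [214 229  93] [230.3 191.4]
-24 [221 235  95] [229.2 191.6]
-21 [222 235 107] [228.1 191.7]
-18 [229 236 148] [227.  191.9]
-15 [241 242 203] [225.9 192.1]
-12 [246 245 227] [224.8 192.2]
-9 [247 246 231] [223.7 192.4]
-6 [246 246 231] [222.5 192.5]
-3 [246 245 222] [221.4 192.7]
0 [241 243 188] [220.3 192.9]
3 [231 240 136] [219.2 193. ]
6 [222 236 100] [218.1 193.2]
9 [208 225  89] [217.  193.3]
12 [187 208  84] [215.9 193.5]
15 [190 210  87] [214.8 193.7]
18 [212 228  94] [213.7 193.8]
21 [222 237  97] [212.5 194. ]
24 [215 232  92] [211.4 194.1]
27 [186 203  85] [210.3 194.3]
30 [152 163 102] [209.2 194.5]
33 [165 169 159] [208.1 194.6]
36 [209 213 215] [207.  194.8]
39 [224 229 229] [205.9 194.9]
42 [
[... 326 characters left out ...]
  94] [230.5 208.9]
-18 [194 213 134] [230.2 209.6]
-15 [221 231 178] [230.  210.4]
-12 [237 241 208] [229.7 211.2]
-9 [245 246 222] [229.4 212. ]
-6 [247 249 227] [229.2 212.7]
-3 [247 249 222] [228.9 213.5]
0 [241 247 203] [228.6 214.3]
3 [233 243 172] [228.4 215.1]
6 [218 236 133] [228.1 215.9]
9 [199 222 107] [227.8 216.7]
12 [175 201  88] [227.6 217.5]
15 [154 182  73] [227.3 218.3]
18 [143 171  62] [227.  219.1]
21 [144 174  60] [226.8 219.9]
24 [146 176  64] [226.5 220.7]
27 [147 174  81] [226.2 221.6]
30 [157 178 115] [225.9 222.4]
33 [179 194 162] [225.6 223.2]
36 [206 218 204] [225.4 224. ]
39 [217 228 217] [225.1 224.9]
42 [219 230 219] [224.8 225.7]
45 [219 230 218] [224.5 226.5]
```

View pics/tb.png

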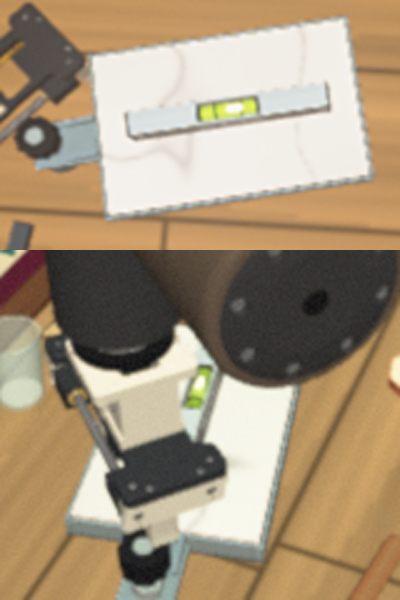

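The top view measures well: bubble about 7.1 mm off centre, away from the knob, so roughly 1.8 rad (102°) clockwise. Descending and gripping the knob.

Call:
drive_tool([
  [[1,0,0,0.3,0],[1,0,0,0.6,0],[1,0,0,0.74,0],[1,0,0,0.74,0],[-0.4,0,0,0.74,0]],
], squeeze=35)

```text
time_s: 13.62
tcp_pos: [0.4869, 0.2747, 0.095]
eef_rot: [180.0, -0.1, 48.3]
contact_force: [0.1, -0.4, 0.5]
gripper_width: 0.0818
gripper_force: 0.0
```

Call:
drive_tool([
  [[-0.4,0,0,0,0],[-0.4,0,0,0,0],[-0.4,0,0,0,0],[-0.4,0,0,0,0],[-0.4,0,0,0,0]],
])

```text
time_s: 14.25
tcp_pos: [0.4858, 0.2749, 0.0943]
eef_rot: [-179.9, -0.0, 48.4]
contact_force: [-4.8, 3.2, 3.9]
gripper_width: 0.0425
gripper_force: 35.0
```

Call:
drive_tool([
  [[-0.4,0,0,0,0.025],[-0.4,0,0,0,0.053],[-0.4,0,0,0,0.08],[-0.4,0,0,0,0.108],[-0.4,0,0,0,0.135]],
])

```text
time_s: 14.88
tcp_pos: [0.4854, 0.2758, 0.0943]
eef_rot: [-179.9, 0.0, -0.5]
contact_force: [-8.2, 7.9, 2.5]
gripper_width: 0.0422
gripper_force: 35.0
```

Call:
drive_tool([
  [[-0.4,0,0,0,0.027],[-0.4,0,0,0,0.054],[-0.4,0,0,0,0.081],[-0.4,0,0,0,0.108],[-0.4,0,0,0,0.135]],
])

```text
time_s: 15.5
tcp_pos: [0.4859, 0.2768, 0.0943]
eef_rot: [-179.9, 0.1, -49.1]
contact_force: [-6.7, 10.9, 0.5]
gripper_width: 0.0422
gripper_force: 35.0
```

Call:
drive_tool([
  [[-0.4,0,0,0,0],[-0.4,0,0,0,0],[-0.4,0,0,0,0],[-0.4,0,0,0,0],[-0.4,0,0,0,0]],
])

```text
time_s: 16.12
tcp_pos: [0.4859, 0.2768, 0.0943]
eef_rot: [-179.9, 0.2, -48.8]
contact_force: [-7.9, 11.0, 0.5]
gripper_width: 0.0421
gripper_force: 35.0
```

Call:
drive_tool([
  [[-0.4,0,0,0,0],[-0.4,0,0,0,0],[-0.4,0,0,0,0],[-0.4,0,0,0,0],[-0.4,0,0,0,0]],
])

```text
time_s: 16.75
tcp_pos: [0.4859, 0.2768, 0.0944]
eef_rot: [-179.9, 0.1, -48.8]
contact_force: [-7.5, 10.5, 0.9]
gripper_width: 0.042
gripper_force: 35.0
```

```bash
cat >> bub.py <<'E'
def bub(name="top",c=(.5285,.0735),yaw=101.8,z=.107):
    """bubble and vial centre (mm along slab x) from averaged frames; blue channel"""
    m=camera_model(name);a=np.radians(yaw);u=np.array([np.cos(a),np.sin(a)])
    im=np.mean([capture(name).astype(np.float32) for _ in range(4)],0)
    S=np.arange(-.045,.0451,.0005)
    P=np.array([proj(m,(*(np.array(c)+s*u),z)) for s in S]).astype(np.float32)
    b=cv2.remap(im,P[None,:,0],P[None,:,1],cv2.INTER_CUBIC)[0][:,2]
    x=np.where(np.diff(np.sign(b-150)))[0];e=S[x]*1e3
    print("crossings",e,"blue min/max",b.min(),b.max())
    if len(e)==4: print("window mid",(e[0]+e[3])/2,"bubble mid",(e[1]+e[2])/2,"offset",(e[1]+e[2]-e[0]-e[3])/2)
E
python3 - <<'E'
from bub import *
s=r.get_state();print(s["time_s"],s["tcp_pos"],s["eef_rot"],s["contact_force"])
bub()
E
```

```text
16.75 [0.48588319 0.27675851 0.0943544 ] [-1.79850831e+02  1.47620499e-01 -4.88052876e+01] [-7.49228766 10.51330079  0.90669037]
crossings [-35.  -12.    8.5  32.5] blue min/max 71.340775 256.11588
window mid -1.249999999999961 bubble mid -1.74999999999996 offset -0.5
```

Call:
drive_tool([
  [[0.2,0,0,0,0.01],[1,0,0,0,0.01],[1,0,0,0,0.01],[1,0,0,0,0.01],[1,0,0,0,0.01]],
])

```text
time_s: 17.58
tcp_pos: [0.4864, 0.2742, 0.0942]
eef_rot: [180.0, -0.0, -52.4]
contact_force: [-0.4, 1.1, -0.7]
gripper_width: 0.0851
gripper_force: 0.0
```

Call:
drive_tool([
  [[1,0,0,-0.3,0],[1,0,0,-0.7,0],[1,0,0,-0.9,0],[1,0,0,-0.9,0],[1,0,0,-0.9,0]],
])

```text
time_s: 18.2
tcp_pos: [0.4859, 0.274, 0.2014]
eef_rot: [179.9, 0.0, -52.4]
contact_force: [0.2, 0.4, 0.6]
gripper_width: 0.0873
gripper_force: 0.0
```

```bash
python3 - <<'E'
from bub import *
s=r.get_state();print(s["time_s"],s["tcp_pos"],s["eef_rot"],s["contact_force"])
bub()
E
```

```text
18.2 [0.48594327 0.27395297 0.20144367] [ 1.79946556e+02  1.26530242e-02 -5.24189974e+01] [0.23207243 0.4171709  0.55971479]
crossings [-35.  -12.    8.5  32.5] blue min/max 71.5918 255.96895
window mid -1.249999999999961 bubble mid -1.74999999999996 offset -0.5
```

Call:
drive_tool([
  [[1,0.4,0.19,0,0],[1,0.77,0.37,0,0],[1,0.77,0.37,0,0]],
])

```text
time_s: 18.77
tcp_pos: [0.5075, 0.1713, 0.2016]
eef_rot: [179.9, -0.0, -52.6]
contact_force: [0.4, -0.9, 0.1]
gripper_width: 0.0878
gripper_force: 0.0
```

Call:
drive_tool([
  [[1,0.4,0.19,0,0],[1,0.77,0.37,0,0],[1,0.77,0.37,0,0],[1,0.77,0.37,0,0]],
])

```text
time_s: 19.27
tcp_pos: [0.5288, 0.0741, 0.2018]
eef_rot: [180.0, 0.0, -52.4]
contact_force: [-0.4, 0.8, -0.3]
gripper_width: 0.0878
gripper_force: 0.0
```

Call:
drive_tool([
  [[1,0,0,0,-0.03],[1,0,0,0,-0.06],[1,0,0,0,-0.089],[1,0,0,0,-0.089]],
])

```text
time_s: 19.77
tcp_pos: [0.5287, 0.075, 0.202]
eef_rot: [180.0, 0.0, -20.3]
contact_force: [-0.0, -0.2, -0.9]
gripper_width: 0.0875
gripper_force: 0.0
```

Call:
drive_tool([
  [[1,0,0,0,-0.03],[1,0,0,0,-0.06],[1,0,0,0,-0.089],[1,0,0,0,-0.089]],
])

```text
time_s: 20.27
tcp_pos: [0.5287, 0.0744, 0.2021]
eef_rot: [180.0, 0.0, 11.4]
contact_force: [-0.2, -0.1, 0.1]
gripper_width: 0.088
gripper_force: 0.0
```

```bash
python3 - <<'E'
from h import *
s=r.get_state();print(s["time_s"],s["tcp_pos"],s["eef_rot"],s["contact_force"])
m=camera_model("wrist");im=capture("wrist")[:,:,::-1].copy()
print(np.round(proj(m,(.5285,.0735,.11),True)*1.5,1))
cv2.imwrite("pics/w4.png",cv2.resize(im,None,fx=1.5,fy=1.5,interpolation=cv2.INTER_CUBIC))
E
```

```text
20.275 [0.52867338 0.07442068 0.2020734 ] [1.79999973e+02 7.81506897e-03 1.14373482e+01] [-0.2246742  -0.10617704  0.14504255]
[390.8 300.6]
```

View pics/w4.png

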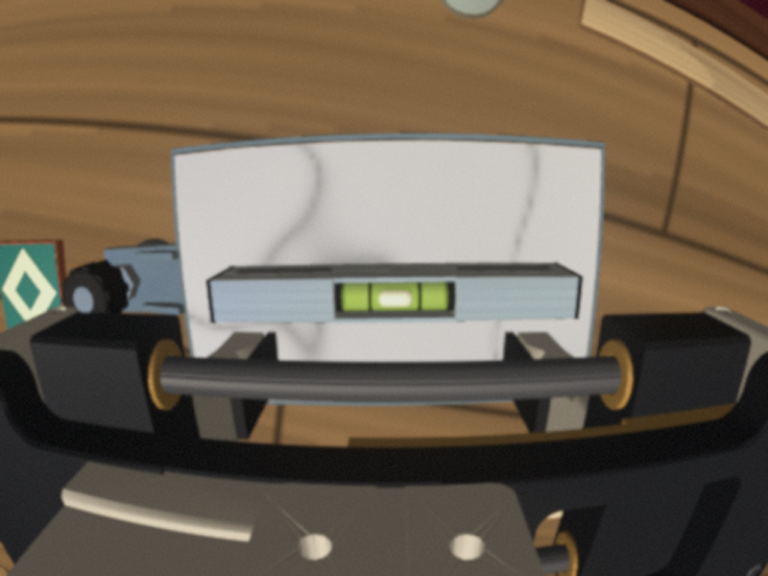

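The bubble (379–410, middle 394.5) sits between the lines at 371 and 419 (middle 395). The level top is centred under the tool. Next I press with both open fingertips on the solid tops, either side of the window.

Call:
drive_tool([
  [[1,0,0,0.2,0.0],[1,0,0,0.4,0],[1,0,0,0.55,0],[1,0,0,0.62,0],[1,0,0,0.62,0]],
])

```text
time_s: 20.95
tcp_pos: [0.5286, 0.0738, 0.1275]
eef_rot: [180.0, 0.0, 11.5]
contact_force: [-0.7, -0.4, -0.1]
gripper_width: 0.0874
gripper_force: 0.0
```

Call:
drive_tool([
  [[1,0,0,0.01,0],[1,0,0,0.02,0],[1,0,0,0.03,0],[1,0,0,0.03,0],[1,0,0,0.03,0]],
])

```text
time_s: 21.58
tcp_pos: [0.5288, 0.0737, 0.1243]
eef_rot: [-180.0, -0.0, 11.7]
contact_force: [-1.1, 0.1, 0.5]
gripper_width: 0.0876
gripper_force: 0.0
```

Call:
drive_tool([
  [[1,0,0,0.01,0],[1,0,0,0.015,0],[1,0,0,0.015,0],[1,0,0,0.015,0]],
])

```text
time_s: 22.08
tcp_pos: [0.5288, 0.0737, 0.1224]
eef_rot: [180.0, -0.0, 11.7]
contact_force: [-0.2, -0.6, -0.6]
gripper_width: 0.0879
gripper_force: 0.0
```

Call:
drive_tool([
  [[1,0,0,0.008,0],[1,0,0,0.008,0],[1,0,0,0.008,0],[1,0,0,0.008,0]],
])

```text
time_s: 22.58
tcp_pos: [0.5287, 0.0737, 0.1214]
eef_rot: [180.0, 0.0, 11.7]
contact_force: [-0.0, -0.8, 0.0]
gripper_width: 0.088
gripper_force: 0.0
```

Call:
drive_tool([
  [[1,0,0,0.008,0],[1,0,0,0.008,0],[1,0,0,0.008,0],[1,0,0,0.008,0]],
])

```text
time_s: 23.08
tcp_pos: [0.5289, 0.0737, 0.1213]
eef_rot: [180.0, -0.0, 11.7]
contact_force: [-2.8, 0.6, 7.7]
gripper_width: 0.0876
gripper_force: 3.8
```

Call:
drive_tool([
  [[1,0,0,0.004,0],[1,0,0,0.004,0],[1,0,0,0.004,0],[1,0,0,0.004,0]],
])

```text
time_s: 23.58
tcp_pos: [0.529, 0.0738, 0.1213]
eef_rot: [180.0, -0.1, 11.7]
contact_force: [-4.6, -0.0, 11.1]
gripper_width: 0.0878
gripper_force: 5.8
```

Call:
drive_tool([
  [[1,0,0,0,0],[1,0,0,0,0],[1,0,0,0,0],[1,0,0,0,0],[1,0,0,0,0]],
])

```text
time_s: 24.2
tcp_pos: [0.529, 0.0737, 0.1213]
eef_rot: [180.0, -0.1, 11.7]
contact_force: [-4.4, 0.2, 12.1]
gripper_width: 0.0879
gripper_force: 5.8
```

Call:
drive_tool([
  [[1,0,0,0,0],[1,0,0,0,0],[1,0,0,0,0],[1,0,0,0,0],[1,0,0,0,0]],
])

```text
time_s: 24.82
tcp_pos: [0.529, 0.0737, 0.1213]
eef_rot: [180.0, -0.1, 11.7]
contact_force: [-4.4, 1.5, 10.8]
gripper_width: 0.0881
gripper_force: 5.8
```

```bash
python3 - <<'E'
from h import *
s=r.get_state();print(s["time_s"],s["tcp_pos"],s["eef_rot"],s["contact_force"],s["qd"])
im=capture("wrist")[:,:,::-1].copy()
cv2.imwrite("pics/w5.png",cv2.resize(im,None,fx=1.5,fy=1.5,interpolation=cv2.INTER_CUBIC))
E
```

```text
24.825 [0.52900359 0.07374826 0.12126199] [ 1.79992850e+02 -5.88920013e-02  1.16922752e+01] [-4.35677628  1.53759765 10.84670286] [ 0.04233783 -0.06915463 -0.00835024  0.00627772 -0.07283184 -0.01007383]
```

View pics/w5.png

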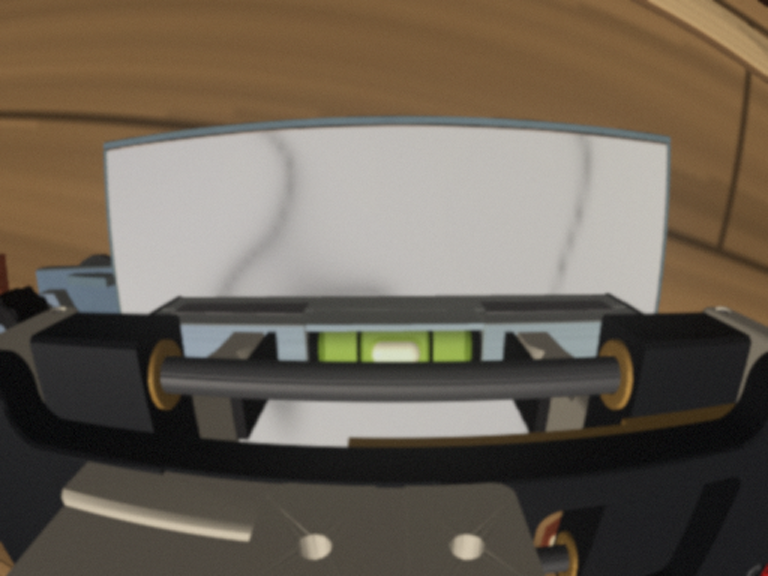

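While pressing, the bubble (371–419) is centred between the lines at 360 and 430. The press is steady at about 11 N. Handing in.

```bash
python3 -c "
from plant import job
print(job.close_job())"
```

```text
the job is handed in; nothing more can be done
None
```

I handed the job in at about 25 s: the aluminium level lies lengthwise on the slab, the bubble reads centred between the lines, and the fingers are pressing down with about 11 N; no verdict came back.

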